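# Release and crack open a sealed dry case

### The job

Press the three release keys on the console one at a time, fully down and let go again, in the order green, yellow, blue. Then grip the red handle on the lid of the grey case, pull it free of its sticky seal without flinging it up, and hold its front edge about 2 cm open, still and in the gripper: the program finishes while holding the lid there. Leave the loose things on the bench where they are.

Things in the scene. Friction and masses are not known exactly. Their poses are not given: they have to be found in the camera images.
- console: fixed grey console lying on the bench, 70 x 190 mm, its dark top plate 87 mm above the bench, with three round spring keys in a row along its y axis at y = -58, 0 and +58 mm (which colour sits where varies). Origin: centre of its underside; x points away from the robot across the row, y along the row, z up
- key_green_top (a point): centre of the top of the green key (moves down with it): a green round cap 30 mm across in a black round collar 44 mm across, its top 105 mm above the bench when up; caps stand 6 mm proud of the collars
- key_yellow_top (a point): centre of the top of the yellow key (moves down with it): a yellow round cap 30 mm across in a black round collar 44 mm across, its top 105 mm above the bench when up; caps stand 6 mm proud of the collars
- key_blue_top (a point): centre of the top of the blue key (moves down with it): a blue round cap 30 mm across in a black round collar 44 mm across, its top 105 mm above the bench when up; caps stand 6 mm proud of the collars
- key_green (a joint): how far the green key is pressed: 0 up, 0.006 m fully down; it starts to move at 1.5 N, is fully down at 5 N, and springs back up when let go
- key_yellow (a joint): how far the yellow key is pressed: 0 up, 0.006 m fully down; it starts to move at 1.5 N, is fully down at 5 N, and springs back up when let go
- key_blue (a joint): how far the blue key is pressed: 0 up, 0.006 m fully down; it starts to move at 1.5 N, is fully down at 5 N, and springs back up when let go
- case: fixed grey open tray (dry case) 110 (x) x 140 (y) x 62 mm with lock parts inside, closed by the pale translucent lid. Origin: centre of its underside; x points from the front edge (near the robot) to the hinged rear edge, y along the front edge, z up
- lid (a joint): opening angle of the pale translucent flat lid (110 x 140 x 8 mm, 0.4 kg), rad: 0 closed, grows as the front edge rises, 1.4 wide open; 0.18 raises the front edge 20 mm. Sticky seal: the upward pull at the handle must reach a peak of 17 to 20 N within the first 0.02 rad, then falls off to 6 N or less from 0.08 rad on, mostly the lid's weight; if let go the lid drops back nearly shut (below 0.09)
- lid_handle (a point): middle of the red handle bar on the lid: round bar 14 mm thick, 80 mm long between two posts, along the case's y axis; when closed 85 mm in front of the hinge axis, 105 mm above the bench and 30 mm above the lid's top face (23 mm free under the bar). Grip from above, fingers closing across the bar, along the case's x axis
- lid_hinge (a point): middle of the lid's hinge axis at the rear edge of the case, 63 mm above the bench; the axis runs along the case's y axis
- lid_front (a point): middle of the lid's front edge, 110 mm in front of the hinge axis, 67 mm above the bench when closed
- brass_padlock: brass padlock 69x45x19 mm lying on the bench, a bystander. Origin: centre of its underside
- steel_padlock: grey steel padlock 77x50x21 mm lying on the bench, a bystander. Origin: centre of its underside
- lock_barrel: grey lock cylinder 43x24x40 mm standing on the bench, a bystander. Origin: centre of its underside
- tape_roll: black roll of tape 57x54x19 mm, a bystander. Origin: centre of its underside

How it is judged:
By the outcome, as a careful person would: the job done as asked, in the order asked, and still so for the second after the job is handed in, while the arm keeps its last pose, push and grip.
It also fails if it takes over 48 s, if anything falls off the work surface, if the arm or the gripper's body presses on something with over 40 N, if the wrist force passes 120 N, or if a joint passes its speed limit or range.

### The arm

A 7-joint arm with a two-finger parallel gripper is mounted at the origin on a cart in front of the work surface, level with it; the furniture and walls round the work are solid. World frame = base frame: x ahead of the robot, y to its left, z up, the work surface at z = 0. Lengths are in m, angles in rad, forces in N, time in s.
With the tool pointing down it reaches from about 0.35 to 0.9 m from the base axis. Payload 19.9 kg.
Tool frame: the origin (TCP) lies between the finger pads; the fingertips stand 19 mm ahead of it and the grasp point (between the pads) is the TCP; z points along the fingers, y is the line along which they close (so a half turn about z gives the same grasp; the last joint's range is limited). The gripper opens to 94 mm and grips with 3 to 60 N. Pads are 16 mm wide; open, the fingers measure 119 mm over their backs; the gripper's body (75 mm by 177 mm) begins 78 mm behind the grasp point.
Start: joints at [1.276, 0.417, -0.01, 1.614, 0.005, 1.111, -0.053], TCP at [0.157, -0.605, 0.224] pointing down, gripper open.
Joint ranges: [-2.81, 2.81], [-0.39, 2.02], [-1.27, 1.25], [0.06, 2.57], [-1.19, 4.33], [0.19, 2], [-2.82, 2.82]. Speed limits (rad/s): [1.89, 1.89, 2.39, 2.39, 3.01, 3.01, 3.01].

### API

Orientations are given as a 3x3 rotation matrix whose columns are the frame's x, y, z axes.
In Python, from rig import robot gives the robot as it stands. Calls block until the motion is done:
- robot.move_ptp(position, orientation): joint-space move of the TCP to a pose.
- robot.move_linear(position, velocity=0.15, frame=None, threshold=None): straight line of the TCP; frame=None keeps the orientation; velocity is the mean speed in m/s. With threshold (N) it stops when the force on the tool has changed by that much, and returns True; else False.
- robot.goto_joints(angles): joint-space move.
- robot.gripper_to(opening): finger opening in m; the grip force is fixed at half the most; returns when the fingers have stopped.
- robot.pause(seconds).
- robot.ik(position, orientation): joint angles nearest the present ones, or None.
- robot.get_state(): the state.
- robot.grab_frame(name): name is "scene" or "top" or "wrist"; returns the picture (384x512x3 uint8, red, green, blue); there is no depth.
- robot.camera_info(name): a dict with "fx", "fy", "cx", "cy" (pixels), "dist" ([k1, k2, p1, p2, k3] as OpenCV has them; the pictures are not rectified), "rvec" (rotation vector, rad) and "tvec" (3), from world to camera coordinates, as OpenCV has them. Camera axes: x right, y down, z forward; pixel columns grow to the right and rows downward; lengths in m; the calibration is good to about 2 mm. A picture is of the moment at which its call begins: read the wrist's pose just before it. camera_info takes no time and is no camera call; for the wrist camera it gives the pose at the moment of the call.
A pose or a line that the arm cannot do raises robot.PlanningError and nothing moves.
- robot.sign_off(): hands the job in; it is judged then, once.
The state is a dict: "time": time; "qpos": joint angles; "joint_vel": joint speeds; "effort": joint torques, N m; "ee_pos": TCP position; "tool_rot": TCP orientation; "force": force on the tool from outside, world axes, zero at the start; "moment": the same for the moment, N m; "opening": finger opening in m; "grasp_force": force on a finger pad.
Only numpy, scipy, OpenCV 4.12 (cv2) and the standard library are available. Lean on these libraries where they do the work, as an engineer would, in place of code of your own. Each camera call takes 0.05 s, during which the arm holds its last target. There are 200 camera calls.

## Working session

There is one attempt and no reset: what is moved stays moved. The work goes in short steps, each a Python script; the robot and the scene stay as the last script left them, time stands still between calls to the robot, and variables do not carry over. Pictures are saved under pics/ and viewed, at most 10 in all, crops included, and the job is handed in when it is done.

```bash
mkdir -p pics
python3 - <<'E'
from rig import robot
import cv2,numpy as np
a=robot.grab_frame("scene");b=robot.grab_frame("top")
cv2.imwrite("pics/a.png",cv2.resize(a[:,:,::-1],(800,600),interpolation=cv2.INTER_CUBIC))
cv2.imwrite("pics/b.png",cv2.resize(b[:,:,::-1],(800,600),interpolation=cv2.INTER_CUBIC))
for n in("scene","top"):
    c=robot.camera_info(n);print(c);R=cv2.Rodrigues(np.array(c["rvec"]))[0];print(-R.T@np.array(c["tvec"]))
s=robot.get_state();print(s["time"],s["tool_rot"],s["opening"])
E
```

```text
{'fx': 494.5397649776123, 'fy': 494.5397649776123, 'cx': 258.54580421216224, 'cy': 186.45654155758413, 'dist': array([-0.08803564,  0.        ,  0.        ,  0.        ,  0.        ]), 'rvec': array([ 2.35028507, -0.80105644,  0.26055958]), 'tvec': array([-0.32558561,  0.29643177,  1.78584996])}
[-0.25870409 -0.91834734  1.57252924]
{'fx': 378.40893809993077, 'fy': 378.40893809993077, 'cx': 253.5897513894987, 'cy': 193.82469664354886, 'dist': array([-0.05507836,  0.        ,  0.        ,  0.        ,  0.        ]), 'rvec': array([ 2.123175  , -2.16974817,  0.18704814]), 'tvec': array([0.04995966, 0.45154694, 1.38207167])}
[0.2300735  0.06533009 1.43502992]
0.1 [[ 9.67961922e-01  2.51096820e-01 -3.22700614e-04]
 [ 2.51097022e-01 -9.67961349e-01  1.05496988e-03]
 [-4.74621394e-05 -1.10219984e-03 -9.99999391e-01]] 0.09410356905163197
```

View pics/b.png

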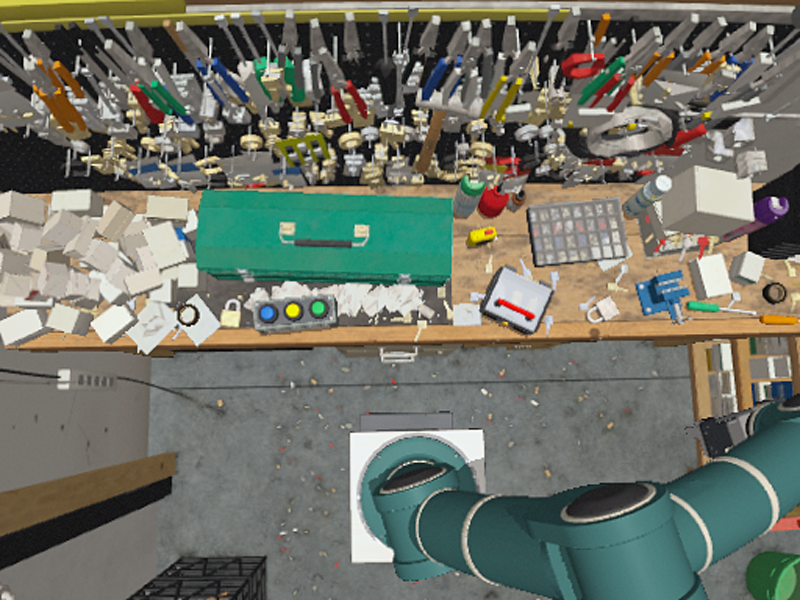

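View pics/a.png

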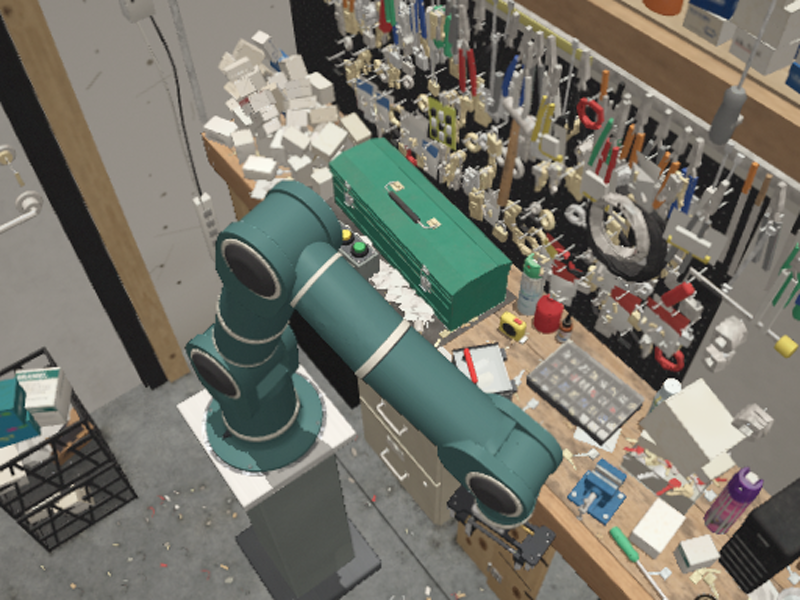

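The top view (800x600) shows the keys at blue (268,312), yellow (293,311) and green (318,309), and the handle from (499,302) to (534,316). The scene view shows yellow (347,236), green (360,248) and the handle near (470,368), with the arm hiding blue. Next I'll measure with colour centroids.

```bash
cat > h.py <<'E'
from rig import robot
import cv2,numpy as np
def proj(c,P):
    return cv2.projectPoints(np.array(P,float).reshape(-1,3),np.array(c["rvec"]),np.array(c["tvec"]),K(c),c["dist"])[0][:,0]
def K(c): return np.array([[c["fx"],0,c["cx"]],[0,c["fy"],c["cy"]],[0,0,1.]])
def ray(c,px,z):
    u=cv2.undistortPoints(np.array(px,float).reshape(-1,1,2),K(c),c["dist"])[:,0]
    R=cv2.Rodrigues(np.array(c["rvec"]))[0];o=-R.T@np.array(c["tvec"])
    d=np.c_[u,np.ones(len(u))]@R
    return o+d*((z-o[2])/d[:,2])[:,None]
def blobs(im,box,col):
    x0,y0,x1,y1=box;h=cv2.cvtColor(im[y0:y1,x0:x1],cv2.COLOR_RGB2HSV).astype(int)
    H,S,V=h[...,0],h[...,1],h[...,2]
    m={'red':(H<8)|(H>172),'green':(H>45)&(H<80),'yellow':(H>22)&(H<35),'blue':(H>95)&(H<125)}[col]&(S>120)&(V>60)
    n,l,st,ce=cv2.connectedComponentsWithStats(m.astype(np.uint8))
    i=1+np.argmax(st[1:,4]);ys,xs=np.nonzero(l==i)
    return ce[i]+[x0,y0],st[i,4],np.c_[xs+x0,ys+y0]
E
python3 - <<'E'
from h import *
im=robot.grab_frame("top");c=robot.camera_info("top")
for k in('green','yellow','blue'):
    p,a,_=blobs(im,(160,185,216,212),k);print(k,p,a,ray(c,p,.105).round(4))
p,a,pts=blobs(im,(305,165,360,215),'red');print(p,a,ray(c,p,.105).round(4))
r=cv2.minAreaRect(pts.astype(np.float32));B=cv2.boxPoints(r);print(r,ray(c,B,.112).round(4))
# toolbox front edge, guess heights
for z in(0,.1,.2,.25): print(z,ray(c,[(130,176),(285,182),(130,170)],z)[:,:2].round(3).tolist())
o=np.vstack([im[150:220,150:275],im[150:220,285:410]])
cv2.imwrite("pics/c.png",cv2.resize(o[:,:,::-1],None,fx=4.2,fy=4.2,interpolation=cv2.INTER_CUBIC))
E
```

```text
green [203.32786885 196.75409836] 61 [[0.4346 0.2201 0.105 ]]
yellow [187.06060606 198.15151515] 66 [[0.4308 0.2779 0.105 ]]
blue [170.72307692 199.89230769] 65 [[0.4257 0.3359 0.105 ]]
[329.80487805 197.26829268] 82 [[ 0.4234 -0.2306  0.105 ]]
((329.6000061035156, 197.3000030517578), (25.491174697875977, 3.5777084827423096), 26.56505012512207) [[ 0.4379 -0.1854  0.112 ]
 [ 0.4493 -0.1917  0.112 ]
 [ 0.4067 -0.2712  0.112 ]
 [ 0.3953 -0.2648  0.112 ]]
0 [[0.538, 0.517], [0.502, -0.083], [0.562, 0.517]]
0.1 [[0.516, 0.485], [0.483, -0.073], [0.539, 0.486]]
0.2 [[0.495, 0.454], [0.464, -0.062], [0.515, 0.454]]
0.25 [[0.484, 0.438], [0.455, -0.057], [0.504, 0.439]]
```

View pics/c.png

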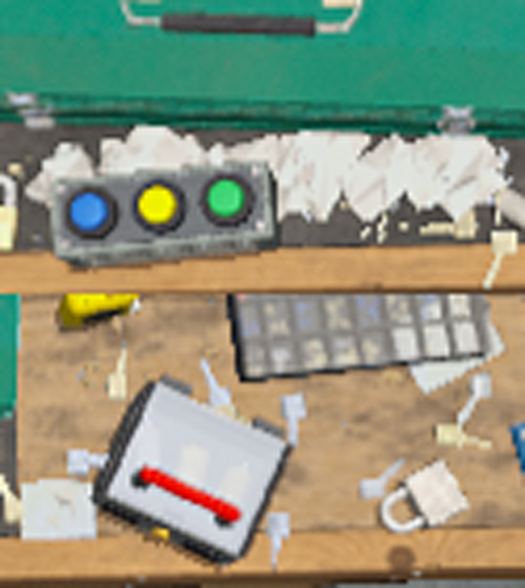

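The crop agrees with the first measurement: keys 58 mm apart and the console yawed about 4.4°. The handle runs from (145,475) to (240,515), which puts the case at about -28°. Next I'll look from the wrist above the handle, then above the keys.

```bash
cat >> h.py <<'E'
def rot(yx,yy):
    y=np.array([yx,yy,0.])/np.hypot(yx,yy);z=np.array([0,0,-1.]);return np.c_[np.cross(y,z),y,z]
E
python3 - <<'E'
from h import *
def shot(n):
    c=robot.camera_info("wrist");im=robot.grab_frame("wrist");np.savez(f"pics/{n}.npz",im=im,**c)
    s=robot.get_state();R=cv2.Rodrigues(np.array(c["rvec"]))[0];o=-R.T@np.array(c["tvec"])
    print(n,s["time"],s["ee_pos"],s["tool_rot"].T@(o-s["ee_pos"]),s["qpos"].round(2));return im
a=np.deg2rad(-28)
robot.move_ptp([.40,-.22,.33],rot(np.cos(a),np.sin(a)));A=shot("h")
robot.move_ptp([.42,.278,.30],rot(.0767,-.997));B=shot("k")
cv2.imwrite("pics/d.png",np.vstack([A,B])[::1,::1,::-1][:, :][::1] if 0 else cv2.resize(np.hstack([A,B])[:,:,::-1],(800,300)))
E
```

```text
h 1.9083 [ 0.39964326 -0.22103454  0.3296254 ] [ 0.08055205  0.00091    -0.15943787] [ 0.85  0.03 -0.42  1.86  0.01  1.26 -0.06]
k 4.0583 [0.42037461 0.2774542  0.29993552] [ 0.08162795  0.00091693 -0.15938169] [ 0.35  0.31 -1.19  1.79  0.3   1.25 -2.41]
```

View pics/d.png

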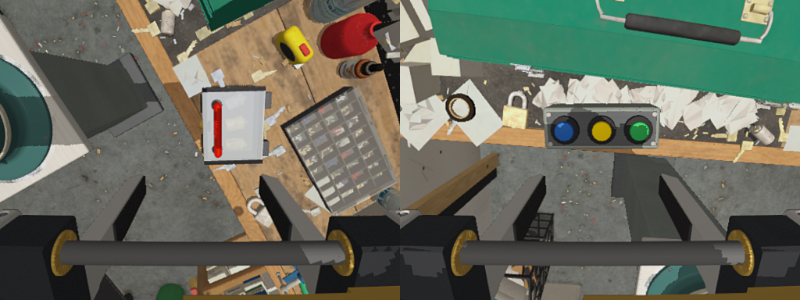

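The left half shows the handle (216,105)-(216,155) seen from above. The right half shows blue (565,130), yellow (602,131) and green (639,130) clear of the toolbox. I'll compute positions from these.

```bash
python3 - <<'E'
from h import *
k=dict(np.load("pics/k.npz"));h=dict(np.load("pics/h.npz"))
for n in('green','yellow','blue'):
    p,a,_=blobs(k["im"],(185,135,340,195),n);print(n,p,a,ray(k,p,.105).round(4))
p,a,pts=blobs(h["im"],(260,115,305,215),'red');print(p,a,ray(h,p,.105).round(4))
vx,vy,x0,y0=cv2.fitLine(pts.astype(np.float32),cv2.DIST_L2,0,.01,.01).ravel()
E=ray(h,[(x0-30*vx,y0-30*vy),(x0+30*vx,y0+30*vy)],.105);d=E[1]-E[0];print(np.rad2deg(np.arctan2(d[1],d[0])))
t=(pts-[x0,y0])@[vx,vy];E=ray(h,[(x0+t.min()*vx,y0+t.min()*vy),(x0+t.max()*vx,y0+t.max()*vy)],.105);print(E,np.linalg.norm(E[1]-E[0]),E.mean(0))
# toolbox edge in wrist view at several heights
for z in(0,.1,.2,.25):print(z,ray(k,[(200*1.28,80*1.28)],z)[0].round(3))
for y in((.0767,-.997),(-.0767,.997)):
  print(robot.ik([.4308,.278,.13],rot(*y)),robot.ik([.426,.336,.13],rot(*y)))
E
python3 -c "
import numpy as np,cv2
im=np.load('pics/h.npz')['im'][95:225,240:360];cv2.imwrite('pics/e.png',cv2.resize(im[:,:,::-1],None,fx=4.5,fy=4.5,interpolation=cv2.INTER_CUBIC))"
```

```text
green [305.8496994  167.29659319] 499 [[0.4352 0.221  0.105 ]]
yellow [257.70941884 167.51102204] 499 [[0.4305 0.2786 0.105 ]]
blue [209.55009823 167.82711198] 509 [[0.4258 0.3362 0.105 ]]
[278.27370031 165.80122324] 654 [[ 0.4252 -0.2284  0.105 ]]
-116.31374604332693
[[ 0.44498228 -0.18846601  0.105     ]
 [ 0.40398322 -0.27137232  0.105     ]] 0.09248989303721958 [ 0.42448275 -0.22991916  0.105     ]
0 [0.506 0.287 0.   ]
0.1 [0.505 0.286 0.1  ]
0.2 [0.504 0.285 0.2  ]
0.25 [0.504 0.285 0.25 ]
[ 0.16539217  0.53422918 -1.00595705  1.95253399  0.5527559   0.959952
 -2.60482408] [ 0.03795152  0.5881128  -0.99490781  1.88109024  0.58665514  0.99829226
 -2.70981808]
[ 0.31451779  0.70666628 -1.26922922  1.94918302  0.77306306  1.09261171
  0.3575516 ] [ 0.1855992   0.77136085 -1.27209801  1.87754501  0.82009     1.14608035
  0.25210175]
```

View pics/e.png

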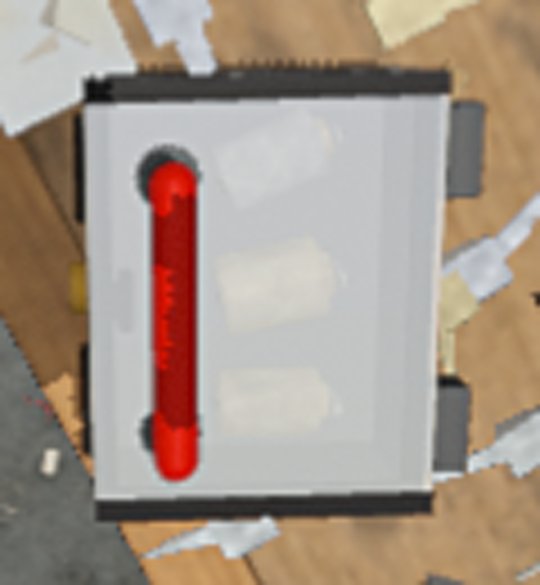

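Key positions agree between the two cameras to within 1 mm, and the toolbox front sits at x≈0.505. I'm pressing green first, watching the force.

```bash
cat >> h.py <<'E'
def press(x,y):
    s=robot.get_state()["ee_pos"]
    robot.move_linear([x,y,s[2]],velocity=.15); robot.move_linear([x,y,.128],velocity=.12)
    f0=robot.get_state()["force"][2]
    hit=robot.move_linear([x,y,.112],velocity=.02,threshold=9)
    s=robot.get_state();print(hit,s["ee_pos"].round(4),s["force"].round(1),f0.round(1))
    robot.pause(.2);s=robot.get_state();print(s["ee_pos"].round(4),s["force"].round(1))
    robot.move_linear([x,y,.140],velocity=.08);robot.pause(.1);s=robot.get_state();print(s["time"],s["force"].round(1))
E
python3 - <<'E'
from h import *
R=rot(.0813,-.9967)
robot.gripper_to(0)
robot.move_linear([.4352,.221,.15],velocity=.15,frame=R)
press(.4352,.221)
E
```

```text
True [0.4354 0.2213 0.1221] [-2.6 -2.5 16. ] 1.7
[0.4354 0.2213 0.1221] [-3.3 -2.1 14.3]
8.425 [-0.5 -0.  -1. ]
```

The force had already risen at 0.128 and bottomed at 0.122, so the closed tips probably reach about 4 mm further than stated. I'll log the force profile on yellow to confirm the 6 mm travel.

Run:
```python
from h import *
def go(x,y):
    robot.move_linear([x,y,.145],velocity=.12)
    robot.pause(.2);f0=robot.get_state()["force"][2];out=[]
    for z in np.arange(.134,.113,-.001):
        robot.move_linear([x,y,z],velocity=.03)
        s=robot.get_state();f=s["force"][2]-f0;out.append((round(s["ee_pos"][2],4),round(f,1)))
        if f>10:break
    robot.pause(.2)
    im=robot.grab_frame("wrist");cv2.imwrite("pics/y.png",cv2.resize(im[:,:,::-1],(800,600)))
    print(out,robot.get_state()["force"]);robot.move_linear([x,y,.145],velocity=.08);robot.pause(.1);print(robot.get_state()["time"],robot.get_state()["force"])
go(.4305,.2786)
```

```text
[(np.float64(0.1339), np.float64(0.6)), (np.float64(0.133), np.float64(1.1)), (np.float64(0.132), np.float64(0.5)), (np.float64(0.131), np.float64(0.5)), (np.float64(0.1299), np.float64(0.7)), (np.float64(0.1289), np.float64(1.8)), (np.float64(0.128), np.float64(1.3)), (np.float64(0.127), np.float64(2.7)), (np.float64(0.126), np.float64(2.7)), (np.float64(0.125), np.float64(3.4)), (np.float64(0.124), np.float64(4.5)), (np.float64(0.123), np.float64(4.2)), (np.float64(0.1222), np.float64(9.4)), (np.float64(0.1219), np.float64(25.4))] [-3.68516207 -4.27051023 25.02212057]
13.825 [ 0.63759946 -0.18601722 -0.13164709]
```

View pics/y.png

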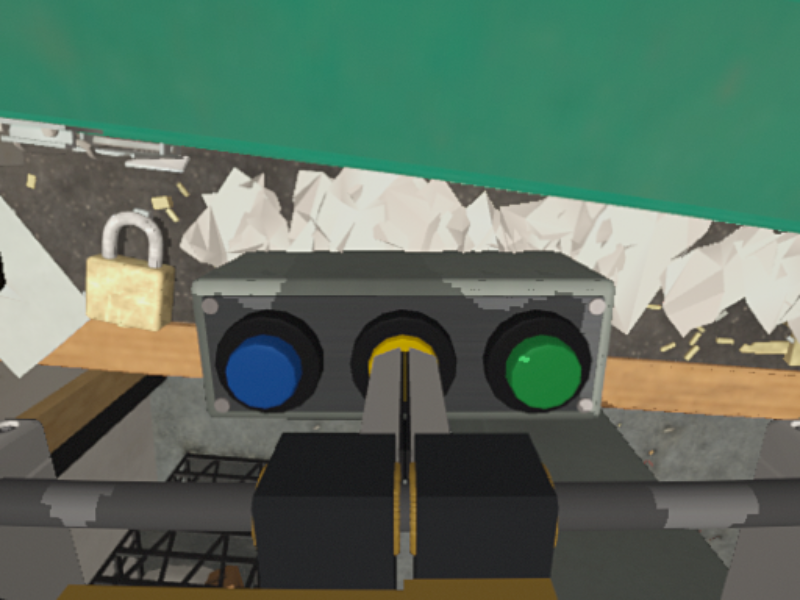

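Yellow's profile shows spring force from 0.128 and a hard stop at 0.122, so both presses used the full 6 mm. The picture has the tips on yellow (403,350) with green (543,370) and blue (262,372) up. Blue is next, then I move over the handle and look again.

Run:
```python
from h import *
press(.4258,.3362)
a=np.deg2rad(-26.3);R=rot(np.cos(a),np.sin(a))
p=robot.get_state()["ee_pos"]
robot.move_linear([.42,.25,.30],velocity=.25)
robot.move_ptp([.415,-.225,.27],R)
robot.gripper_to(.06)
c=robot.camera_info("wrist");im=robot.grab_frame("wrist");s=robot.get_state();print(s["time"],s["ee_pos"],s["qpos"].round(2),s["tool_rot"].round(3).tolist())
p,n,pts=blobs(im,(150,60,380,330),'red');print(p,n,ray(c,p,.105))
vx,vy,x0,y0=cv2.fitLine(pts.astype(np.float32),cv2.DIST_L2,0,.01,.01).ravel()
t=(pts-[x0,y0])@[vx,vy];E=ray(c,[(x0+t.min()*vx,y0+t.min()*vy),(x0+t.max()*vx,y0+t.max()*vy)],.105);d=E[1]-E[0];print(np.linalg.norm(d),E.mean(0),np.rad2deg(np.arctan2(d[1],d[0])))
cv2.imwrite("pics/f.png",cv2.resize(im[:,:,::-1],(600,450)))
```

```text
True [0.4261 0.3361 0.1221] [-2.  -4.3 14.4] 1.1
[0.4261 0.3361 0.1221] [-2.6 -2.8 15.4]
15.7917 [-0.3  0.9 -0.4]
19.675 [ 0.41499877 -0.22500733  0.26998485] [ 1.28  0.18 -0.94  1.9   0.16  1.14 -0.17] [[0.443, 0.896, -0.0], [0.896, -0.443, 0.0], [0.0, -0.0, -1.0]]
[267.86399108 179.2541806 ] 897 [[ 0.4257192  -0.22797287  0.105     ]]
0.09267731452725936 [ 0.42481902 -0.22980436  0.105     ] 63.64385424806288
```

View pics/f.png

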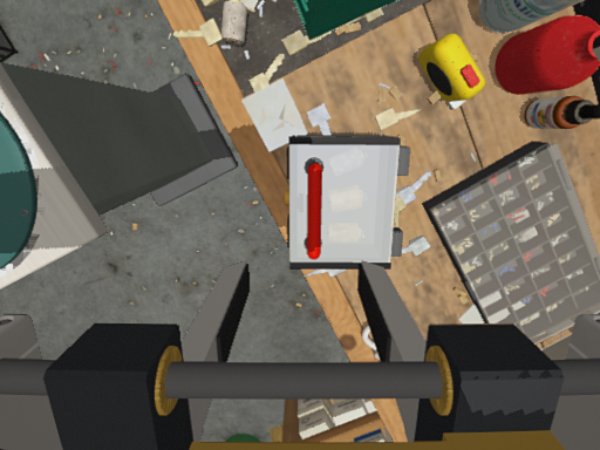

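The handle runs from (314,167) to (314,253), 93 mm long and centred at (0.425, -0.2295), which matches the earlier measurement. I'm descending and gripping.

Run:
```python
from h import *
x,y=.4251,-.2293
robot.move_linear([x,y,.26],velocity=.15)
robot.move_linear([x,y,.15],velocity=.12)
print(robot.move_linear([x,y,.106],velocity=.05,threshold=8))
s=robot.get_state();print(s["ee_pos"].round(4),s["force"].round(1))
robot.gripper_to(0);robot.pause(.2)
s=robot.get_state();print(s["time"],s["ee_pos"].round(4),s["force"].round(1),s["opening"],s["grasp_force"])
```

```text
False
[ 0.4253 -0.2293  0.1062] [0.5 0.9 0.1]
23.0167 [ 0.4244 -0.229   0.1059] [-5.2  2.   5.6] 0.01331319080480264 30.00288963317871
```

Run:
```python
from h import *
s=robot.get_state();p0=s["ee_pos"];f0=s["force"][2]
a=np.deg2rad(-26.36);u=np.array([np.cos(a),np.sin(a),0]);z=np.array([0,0,1.])
def P(t):
    return p0+u*(85-85*np.cos(t)+42*np.sin(t))*1e-3+z*(42*np.cos(t)+85*np.sin(t)-42)*1e-3
for t in [.005,.01,.015,.02,.03,.04,.06,.08,.10,.12,.14,.16,.18]:
    robot.move_linear(P(t),velocity=.012)
    s=robot.get_state();d=s["ee_pos"]-p0
    print(t,"dz %.4f du %.4f want dz %.4f"%(d[2],d@u,(P(t)-p0)[2]),(s["force"]).round(1),round(s["opening"],4))
robot.pause(.3)
c=robot.camera_info("scene");im=robot.grab_frame("scene");w=robot.grab_frame("wrist")
s=robot.get_state();print(s["time"],s["ee_pos"],s["force"].round(1),s["grasp_force"],s["joint_vel"].round(4))
cv2.imwrite("pics/g.png",np.hstack([cv2.resize(im[190:290,260:360,::-1],(400,400)),cv2.resize(w[100:300,150:350,::-1],(400,400))]))
```

```text
0.005 dz 0.0001 du -0.0000 want dz 0.0004 [ 1.   0.4 -8.7] 0.0132
0.01 dz 0.0004 du 0.0001 want dz 0.0008 [  2.6  -0.6 -19.7] 0.013
0.015 dz 0.0011 du 0.0004 want dz 0.0013 [  1.7   0.3 -19.8] 0.013
0.02 dz 0.0017 du 0.0007 want dz 0.0017 [  0.8   0.1 -15.8] 0.0131
0.03 dz 0.0027 du 0.0012 want dz 0.0025 [-2.1  1.2 -9.8] 0.0129
0.04 dz 0.0035 du 0.0017 want dz 0.0034 [-4.5  1.3 -5.4] 0.013
0.06 dz 0.0052 du 0.0026 want dz 0.0050 [-5.3  3.4 -2.9] 0.0134
0.08 dz 0.0069 du 0.0035 want dz 0.0067 [-6.9  3.4 -0.6] 0.0131
0.1 dz 0.0085 du 0.0044 want dz 0.0083 [-6.3  3.1 -1.3] 0.0132
0.12 dz 0.0101 du 0.0054 want dz 0.0099 [-7.7  3.4 -0.7] 0.0131
0.14 dz 0.0117 du 0.0063 want dz 0.0115 [-8.   5.1  0. ] 0.0131
0.16 dz 0.0133 du 0.0073 want dz 0.0130 [-10.    4.4   2.4] 0.0132
0.18 dz 0.0148 du 0.0083 want dz 0.0145 [-9.3  3.6  0.8] 0.0132
27.075 [ 0.4318366  -0.23271746  0.12064844] [-10.5   5.3   1.9] 30.007370710372925 [-0.0014  0.0005 -0.0009  0.0013 -0.0009  0.0009  0.0006]
```

View pics/g.png

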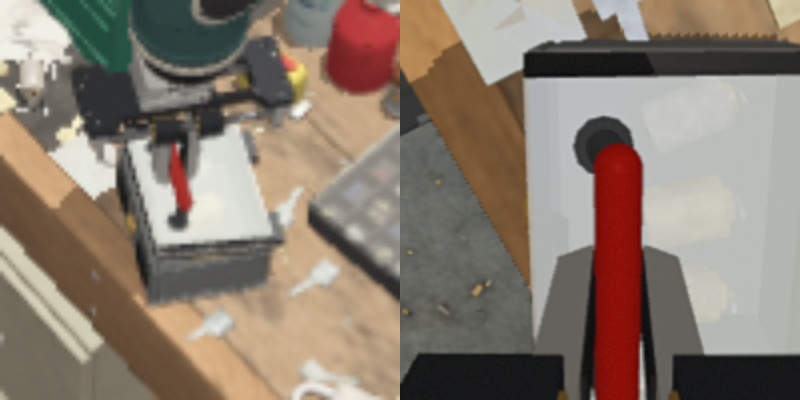

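The scene crop shows the gripper on the red bar with the lid apparently raised, and the wrist crop shows the bar (618,150)-(618,390) between the pads. The force peaked at 20 N and then fell to roughly the lid's weight. I'll check the angle by projecting lid outlines for several angles onto a fresh image.

Run:
```python
from h import *
a=np.deg2rad(-26.36);u=np.array([np.cos(a),np.sin(a),0]);v=np.array([-u[1],u[0],0]);z=np.array([0,0,1.])
hc=np.array([.4248,-.2293,0]);H=hc+u*.085+z*.063
def pt(f,y,h,t): # f in front of hinge, h above hinge
    return H+u*(-f*np.cos(t)+h*np.sin(t))+v*y+z*(f*np.sin(t)+h*np.cos(t))
outs=[]
for n,b in(("wrist",(180,90,380,250)),("scene",(270,200,350,280))):
    c=robot.camera_info(n);im=np.ascontiguousarray(robot.grab_frame(n)[:,:,::-1]);x0,y0,x1,y1=b
    k=400/(x1-x0);o=cv2.resize(im[y0:y1,x0:x1],None,fx=k,fy=k,interpolation=cv2.INTER_CUBIC)
    for t,col in((0,(255,0,0)),(.18,(0,200,0))):
        q=lambda L:((proj(c,[pt(*e,t) for e in L])-[x0,y0]+.5)*k).astype(np.int32)
        cv2.polylines(o,[q([(.110,.07,.012),(.110,-.07,.012),(0,-.07,.012),(0,.07,.012)])],True,col,1)
        for e in q([(.085,.046,.042),(.085,-.046,.042)]): cv2.circle(o,tuple(int(i) for i in e),4,col,1)
    outs.append(cv2.copyMakeBorder(o,0,400-o.shape[0],0,0,cv2.BORDER_CONSTANT))
cv2.imwrite("pics/i.png",np.hstack(outs));print(robot.get_state()["time"],robot.get_state()["ee_pos"])
```

```text
27.175 [ 0.43183667 -0.23271897  0.12063148]
```

View pics/i.png

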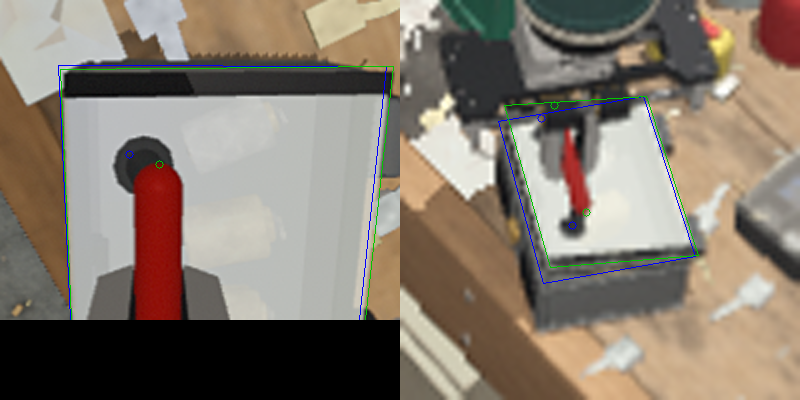

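The outlines for 0.18 rad fit both views: the bar's tip is at (158,164) and the lid's front corner at about (548,265). The lid is about 2 cm open and held, so I'm handing in.

```bash
python3 -c "
from rig import robot
print(robot.sign_off())"
```

```text
the job is handed in; nothing more can be done
None
```

I pressed green, yellow and blue fully down and released them in that order, then pulled the lid free smoothly at about 20 N and handed the job in at about 27 s with its front edge held about 2 cm open in the gripper.

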